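# Ring up three passed nozzles on the tally counter

### The job

Three injector nozzles have passed their test: ring them up on the tally counter with the green lever, pressing its lever down fully and letting it come all the way back up exactly three times, so that its dial moves on three marks, then leave the lever up. The dial of the other counter, the one with the red lever, must stay at zero.

Things in the scene. Friction and masses are not known exactly. Their poses are not given: they have to be found in the camera images.
- pass_grip (a point): Middle of the GREEN crossbar (round, 16 mm thick, so its top is 8 mm higher; 44 mm long) at the end of the lever of a grey bench counter. Moves with the lever. Lever up: x points level to the housing, y along the crossbar, z up. Lever up: 91 mm above the bench, 88 mm level from the axle, 43 mm free to the housing; on the end stop: 42 mm above the bench, 94 mm from the axle.
- pass_lever (a joint): Green lever, on a level axle parallel to the crossbar, 95 mm from it, 55 mm above the bench: 0 up at rest, 0.524 rad down on its end stop. A spring lifts it when let go; pressing the crossbar takes 3 N at first, 6 N at the stop. A ratchet moves the dial in the last three quarters of the way down; the next press counts only once the lever has come all the way back up.
- pass_dial (a joint): Green pointer (24 mm) on the round white dial (68 mm, ten marks) on top of the green-levered counter (housing 74 x 72 mm, 106 mm tall, bolted down): 0 at the bar mark on the lever side, grows clockwise from above, 0.628 rad or one mark for each full press, stays when the lever rises. Starts at 0.
- reject_dial (a joint): Pointer of the other counter, alike in all but its red lever and red pointer, beside the green one (left or right). Starts at 0 and must stay there.
Mind the look-alikes: they are no part of the job. Leave any yellow look-alike of the part that bears pass_grip alone.

How it is judged:
By the outcome, as a careful person would: the job done as asked, in the order asked, and still so for the second after the job is handed in, with the robot touching nothing.
It also fails if it takes over 38 s, if anything falls off the work surface, if the arm or the gripper's body presses on something with over 40 N, if the wrist force passes 120 N, or if a joint passes its speed limit or range.

### The arm

A 6-joint arm with a two-finger parallel gripper is mounted at the origin on a cart in front of the work surface, level with it; the furniture and walls round the work are solid. World frame = base frame: x ahead of the robot, y to its left, z up, the work surface at z = 0. Lengths are in m, angles in rad, forces in N, time in s.
With the tool pointing down it reaches from about 0.35 to 0.975 m from the base axis. Payload 4.9 kg.
Tool frame: the origin (TCP) lies on the mounting face of the last link; the fingertips stand 173 mm ahead of it and the grasp point (between the pads) lies 155 mm ahead of it; x points along the fingers, z is the direction in which the jaws open and shut, and the axes are right-handed (so a half turn about x gives the same grasp; the last joint's range is limited). The gripper opens to 85 mm and grips with 20 to 120 N. Pads are 22 mm wide; open, the fingers measure 114 mm over their backs; the gripper's body (76 mm by 85 mm) begins 54 mm behind the grasp point. The pads swing forward as they close: fully open they stand 13 mm farther back than shut.
Start: joints at [-0.119, 0.053, 1.613, -0, 1.476, -0.119], TCP at [0.625, 0, 0.405] pointing down, gripper open.
Joint ranges: [-3.01, 3.01], [-1.01, 2.22], [0.06, 2.58], [-1.02, 4.17], [0.09, 2.62], [-3.14, 3.14]. Speed limits (rad/s): [2.57, 2.57, 3.14, 3.14, 3.14, 3.14].

### API

Orientations are given as a rotation vector (axis times angle).
In Python, from station import get_obs, get_image, get_calibration, finish_job, look_for, masks_of, tip_of gives the robot as it stands.
- The arm moves only by the tool carry_out, never from a script. Its argument "increments" is a list of rows, each a list of 3 entries, a list of its own where there are three numbers: the turn, a rotation vector about the world's x, y, z in units of 0.1 rad (1.0 is 0.1 rad), then the shift along the world's x, y, z in units of 20 mm (1.0 is 20 mm), then the opening, from 0 (shut) to 1 (fully open). A call has 1 to 8 rows; each row shifts and turns the pose as measured when the row begins; what a row does not reach is not made up. A row lasts 1/10 s, in which the tool goes at most 50 mm and 8.59 degrees, less where a joint would pass 70% of its speed; a pose out of reach is approached as far as the arm can. A call with a number of a shift or a turn outside -1 to 1 is refused whole. A call with a gripper value outside its range is refused whole. The fingers move at their own pace and stop on an object; "squeeze" is the grip in N (left out, the last holds). Time passes only in rows, so rows that do not move let the fingers close. It gives the time, the measured TCP pose, the force and the opening at its end, in the units of the state.
- get_obs(): the state, without advancing time (a new reading comes with each control period).
- get_image(name): name is "scene" or "side" or "wrist"; returns (picture, depth): 400x640x3 uint8, blue, green, red; 400x640 float32, m along the optical axis (not along the pixel's ray), 0 where there is no reading.
- get_calibration(name): a dict with "fx", "fy", "cx", "cy" (pixels), "position" and "orientation" of the camera in the world. Camera axes: x right, y down, z forward; pixel columns grow to the right and rows downward; lengths in m; the calibration is good to about 2 mm. The wrist camera is an equidistant fisheye: a pixel r from the principal point sees the ray r / f radians off the axis. A picture is of the moment at which its call begins: read the wrist's pose just before it. get_calibration takes no time and is no camera call; for the wrist camera it gives the pose at the moment of the call.
- finish_job(): hands the job in, once; it reports no verdict.
Trained networks look in the newest picture that a camera, given by its name, has taken for a name from the list of things; names that differ only in an ending like _2 or _b are one class to them, and where a whole thing is asked for, a point or a joint stands for the part that bears it (a point fixed in the world has none). Each returns a list of dicts, best first, with "p" (0 to 1); they miss things now and then, are a little off and sometimes report something else, mostly with a low value. They report only what shows in the picture. A call takes as long as a camera call. They do not tell look-alikes from the thing itself.
- look_for(camera, query): "centre" ([column, row] in pixels, amid what is visible of it).
- masks_of(camera, query): "region" (400x640 bool, what is visible of it) and "centre" ([column, row] in pixels, amid what is visible of it).
- tip_of(camera, query): "centre" ([column, row] in pixels: a listed point, or the origin of a listed thing).
The state is a dict: "t": time; "q": joint angles; "dq": joint speeds; "effort": joint torques, N m; "tool_pos": TCP position; "tool_rot": TCP orientation; "contact_force": force on the tool from outside, world axes, zero at the start; "wrist_torque": the same for the moment, N m; "opening": finger opening in m.
Only numpy, scipy, OpenCV 4.12 (cv2) and the standard library are available. Lean on these libraries where they do the work, as an engineer would, in place of code of your own. Each camera call takes 0.05 s, during which the arm holds its last target.

## Working session

There is one attempt and no reset: what is moved stays moved. The work goes in short steps, Python scripts to look and compute and a tool call to move; the robot and the scene stay as the last step left them, time stands still between calls to the robot, and variables do not carry over. Pictures are saved under pics/ and viewed, and the job is handed in when it is done.

Besides the shell and the picture viewer there is one more tool, called after "Emit:" as name([rows], argument=value, ...), one row to a line, values as JSON. carry_out: Moves the arm, as the interface text tells. Shifts and turns lie within -1 to 1; 1 stands for 20 mm of shift or 0.1 rad of turn. Its arguments: {"type":"object","properties":{"increments":{"type":"array","items":{"type":"array"}},"squeeze":{"type":"number"}},"required":["increments"]}

```bash
mkdir -p pics; ls; cat > h.py <<'E'
import numpy as np,cv2
from scipy.spatial.transform import Rotation as R
from station import *
def cal(n):
    c=get_calibration(n); return c
def w(n,px,d,c=None):
    c=c or get_calibration(n)
    o=np.array(c['orientation']); M=R.from_rotvec(o).as_matrix() if o.size==3 else (o if o.shape==(3,3) else None)
    p=np.array([(px[0]-c['cx'])/c['fx']*d,(px[1]-c['cy'])/c['fy']*d,d])
    return M@p+np.array(c['position'])
E
python3 - <<'E'
from h import *
for n in ['scene','side']:
    im,d=get_image(n); cv2.imwrite(f'pics/{n}0.png',im); np.save(f'{n}0.npy',d)
    print(n,get_calibration(n))
    for q in ['pass_grip','pass_dial','reject_dial']:
        for r in tip_of(n,q)[:4]: print(q,r['p'],r['centre'])
o=get_obs();print(o['t'],o['tool_pos'],o['tool_rot'],o['contact_force'],o['opening'])
E
```

```text
pics
scene {'fx': 404.8053390767964, 'fy': 404.8053390767964, 'cx': 319.1513460354432, 'cy': 204.684876585939, 'position': array([ 0.1331926 , -0.75791585,  0.5735268 ]), 'orientation': array([-2.00834466,  0.58967952, -0.35115472])}
pass_grip 0.63 [222.0, 184.1]
pass_grip 0.45 [233.7, 214.0]Traceback (most recent call last):
  File "<stdin>", line 6, in <module>
ValueError: it knows: pass_grip
```

```bash
python3 - <<'E'
from h import *
for n in ['scene','side']:
    im,d=get_image(n); cv2.imwrite(f'pics/{n}0.png',im); np.save(f'{n}0.npy',d)
    c=get_calibration(n); print(n,c['position'])
    for q in ['pass_grip']:
        for r in tip_of(n,q)[:5]:
            u,v=map(int,r['centre']); dd=d[v,u]; print(q,r['p'],r['centre'],dd,w(n,(u,v),dd))
o=get_obs();print(o['t'],o['tool_pos'],o['tool_rot'],o['contact_force'],o['opening'])
E
```

```text
scene [ 0.1331926  -0.75791585  0.5735268 ]
pass_grip 0.72 [236.1, 211.6] 0.9619598 [0.42035356 0.05089003 0.09602502]
pass_grip 0.39 [219.2, 181.1] 1.1144936 [0.44799833 0.23805327 0.09256999]
side [0.65653388 0.87074146 0.80890196]
pass_grip 0.79 [405.0, 298.0] 0.9387076 [0.45747534 0.24536172 0.09641337]
pass_grip 0.74 [404.7, 230.0] 1.0866021 [0.41984191 0.0604781  0.09663506]
0.3 [6.24898562e-01 1.33025579e-05 4.04295389e-01] [6.19429382e-05 1.57147302e+00 7.30873437e-05] [ 0.4135102  -0.05760664  0.15293555] 0.08539397070912694
```

View pics/scene0.png

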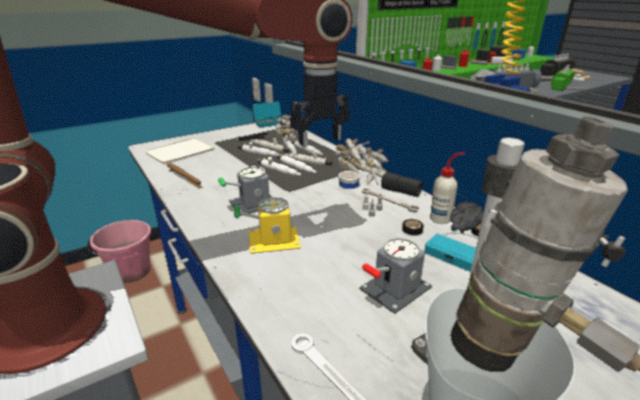

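View pics/side0.png

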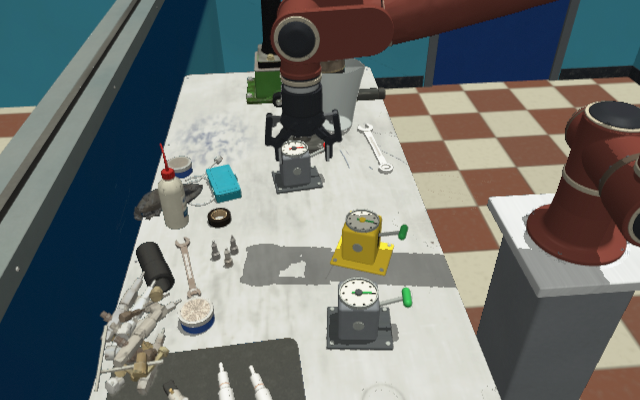

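Candidates for the green crossbar are the grey counter's lever at side (405,298) / scene (222,184), and the yellow look-alike's at side (404,230) / scene (236,212). The red lever, at scene (372,270), is the reject counter. By the description I choose the grey one at side (405,298), and I'll check it close up.

```bash
python3 - <<'E'
from h import *
a=cv2.imread('pics/side0.png');b=cv2.imread('pics/scene0.png')
ca=cv2.resize(a[260:360,310:430],None,fx=4,fy=4,interpolation=cv2.INTER_CUBIC)
cb=cv2.resize(b[150:250,200:290],None,fx=4,fy=4,interpolation=cv2.INTER_CUBIC)
cv2.imwrite('pics/crop0.png',cv2.hconcat([ca[:400,:440],cb[:400,:360]]))
for n,im,box in [('side',a,(395,415,285,312)),('scene',b,(214,228,174,192)),('side',a,(340,385,278,312))]:
    d=np.load(n+'0.npy');hsv=cv2.cvtColor(im,cv2.COLOR_BGR2HSV)
    x0,x1,y0,y1=box
    m=np.zeros(d.shape,bool);m[y0:y1,x0:x1]=1
    g=m&(hsv[...,0]>45)&(hsv[...,0]<85)&(hsv[...,1]>110)
    P=np.array([w(n,(u,v),d[v,u]) for v,u in zip(*np.nonzero(g))])
    if len(P)==0: print(n,'none');continue
    P=P[(P[:,2]>.07)]
    print(n,box,len(P),np.median(P,0),P.min(0),P.max(0))
    u,s,vt=np.linalg.svd(P-P.mean(0));print(s,vt[0],vt[1])
    if box[0]==340 :
        pass
# dial white
d=np.load('side0.npy');hsv=cv2.cvtColor(a,cv2.COLOR_BGR2HSV)
for box in [(330,390,275,312),(340,390,208,235)]:
    x0,x1,y0,y1=box
    m=np.zeros(d.shape,bool);m[y0:y1,x0:x1]=1
    P=np.array([w('side',(u,v),d[v,u]) for v,u in zip(*np.nonzero(m))])
    P=P[(P[:,2]>.10)&(P[:,2]<.125)]
    print('top',len(P),np.mean(P,0),(P.min(0)+P.max(0))/2,P.min(0),P.max(0)); print(cv2.minAreaRect(P[:,:2].astype(np.float32)*1000))
E
```

```text
side (395, 415, 285, 312) 142 [0.45429384 0.2423852  0.09600518] [0.44484856 0.22156406 0.0886883 ] [0.46193175 0.26072123 0.10038286]
[0.13624663 0.04765551 0.02528972] [ 0.09185054  0.9939479  -0.06025819] [ 0.98483247 -0.09962052 -0.14205897]
scene (214, 228, 174, 192) 27 [0.45083716 0.224723   0.0953344 ] [0.44694101 0.21418219 0.0889939 ] [0.45617805 0.24655043 0.09867291]
[0.05256417 0.01424914 0.01044662] [-0.03521582 -0.99657602 -0.07480697] [-0.82054835  0.07156281 -0.56707951]
side (340, 385, 278, 312) 14 [0.52744239 0.22993441 0.10262417] [0.51731966 0.22739163 0.09916102] [0.55141171 0.23220052 0.10483945]
[0.04297771 0.00688249 0.00163657] [-0.99688806  0.062845   -0.04758882] [0.00757898 0.67730045 0.73566749]
top 414 [0.53961274 0.23048559 0.10238784] [0.53983163 0.23048056 0.10354556] [0.50381269 0.19383402 0.10000085] [0.57585057 0.26712711 0.10709027]
((539.6893310546875, 230.24899291992188), (72.66413116455078, 71.87703704833984), 11.30296516418457)Traceback (most recent call last):
  File "<stdin>", line 23, in <module>
  File "h.py", line 7, in w
    c=c or get_calibration(n)
           ~~~~~~~~~~~~~~~^^^
ValueError: time passes only in moves, steps and waits
```

View pics/crop0.png

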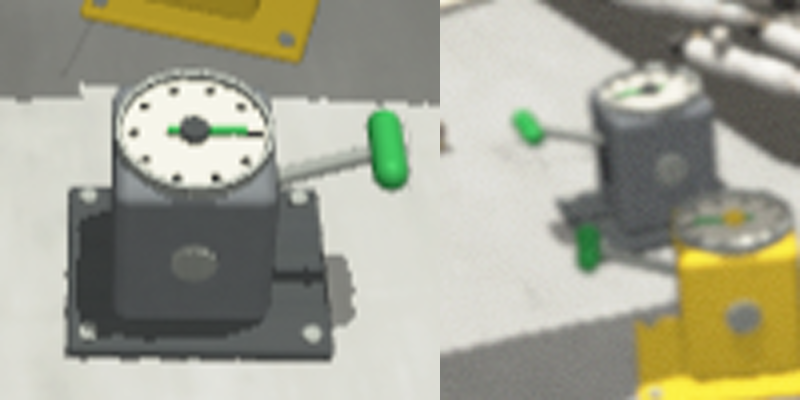

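The crop confirms it: a grey housing with a green lever, its pointer at the bar mark on the lever side. The lever direction runs from grip ≈ (0.454, 0.241) to dial ≈ (0.540, 0.230). I'll move above it with fingers shut, jaws turned along the crossbar (yaw about +1.45).

Emit:
carry_out([
  [[0,0,1],[-0.57,0.8,0],0],
  [[0,0,1],[-0.57,0.8,0],0],
  [[0,0,1],[-0.57,0.8,0],0],
  [[0,0,1],[-0.57,0.8,0],0],
  [[0,0,1],[-0.57,0.8,0],0],
  [[0,0,1],[-0.57,0.8,0],0],
  [[0,0,1],[-0.57,0.8,0],0],
  [[0,0,1],[-0.57,0.8,0],0],
], squeeze=40)

```text
t: 1.1
tool_pos: [0.5309, 0.1302, 0.4033]
tool_rot: [-0.647, 1.474, 0.647]
contact_force: [-0.9, 0.1, -0.7]
opening: 0.0003
```

Emit:
carry_out([
  [[0,0,1],[-0.57,0.8,0],0],
  [[0,0,1],[-0.57,0.8,0],0],
  [[0,0,1],[-0.57,0.8,0],0],
  [[0,0,1],[-0.57,0.8,0],0],
  [[0,0,1],[-0.57,0.8,0],0],
  [[0,0,1],[-0.57,0.8,0],0],
  [[0,0,0.5],[-0.57,0.8,0],0],
  [[0,0,0],[0,0,0],0],
])

```text
t: 1.9
tool_pos: [0.4458, 0.2476, 0.4034]
tool_rot: [-1.164, 1.238, 1.163]
contact_force: [-0.2, -0.6, 0.3]
opening: -0.0003
```

```bash
cat > st.py <<'E'
from h import *
def st(tag=None):
    o=get_obs(); Mx=R.from_rotvec(o['tool_rot']).as_matrix()
    print('t',round(o['t'],2),'tcp',np.round(o['tool_pos'],4),'x',np.round(Mx[:,0],3),'z',np.round(Mx[:,2],3),'yaw',round(np.arctan2(Mx[1,2],Mx[0,2]),3),'F',np.round(o['contact_force'],1),'op',round(o['opening'],4),'q',np.round(o['q'],2))
    print('tip',np.round(o['tool_pos']+.173*Mx[:,0],4))
E
python3 -c "
from st import *
st()
for n in ['side','wrist']:
    im,d=get_image(n); cv2.imwrite(f'pics/{n}1.png',im)
    if n=='side': cv2.imwrite('pics/side1c.png',cv2.resize(im[200:380,280:480],None,fx=3.3,fy=3.3)); 
    r=tip_of(n,'pass_grip')[:4]
    for k in r:
        u,v=k['centre']; dd=d[int(v),int(u)]; print(n,k['p'],k['centre'],dd, w(n,(u,v),dd) if n=='side' else '')
"
```

```text
t 1.9 tcp [0.4458 0.2476 0.4034] x [ 0. -0. -1.] z [ 0.062  0.998 -0.   ] yaw 1.509 F [-0.2 -0.6  0.3] op -0.0003 q [ 0.36 -0.23  1.88 -0.    1.49 -1.15]
tip [0.4459 0.2476 0.2304]
side 0.61 [403.4, 232.1] 1.0772444 [0.42337393 0.07000398 0.09934863]
side 0.51 [405.8, 294.8] 0.9457872 [0.45418275 0.23722111 0.09561958]
wrist 0.96 [315.5, 193.2] 0.28517944 
wrist 0.96 [142.8, 174.0] 0.27963257
```

View pics/wrist1.png

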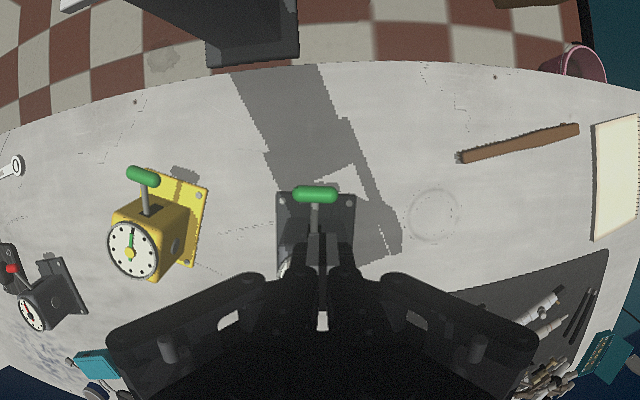

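```bash
python3 -c "
from h import *
c=get_calibration('wrist');print(c)
M=R.from_rotvec(c['orientation']).as_matrix()
for u,v in [(315.5,193.2),(142.8,174.0)]:
    x,y=(u-c['cx'])/c['fx'],(v-c['cy'])/c['fy'];r=np.hypot(x,y)
    ray=M@np.array([np.sin(r)*x/r,np.sin(r)*y/r,np.cos(r)])
    print(c['position']+ray*(.091-c['position'][2])/ray[2])
"
```

```text
{'fx': 309.70691628693146, 'fy': 309.70691628693146, 'cx': 322.141319610877, 'cy': 195.37428807313577, 'position': array([0.3789007 , 0.25080564, 0.37270549]), 'orientation': array([2.13724301, 2.00147627, 0.27530788])}
[0.45546402 0.23923407 0.091     ]
[0.42253369 0.05957595 0.091     ]
```

The wrist view shows the grey counter's green bar at (315,193), giving (0.455, 0.239), and the yellow counter's bar at (143,176). The red counter is at far left. This agrees with the side view, so I'll centre slightly outward of the bar and descend to just above it.

Emit:
carry_out([
  [[0,0,-0.5],[0.29,-0.38,0],0],
  [[0,0,0],[0,0,-1],0],
  [[0,0,0],[0,0,-1],0],
  [[0,0,0],[0,0,-1],0],
  [[0,0,0],[0,0,-1],0],
  [[0,0,0],[0,0,-1],0],
  [[0,0,0],[0,0,-0.8],0],
  [[0,0,0],[0,0,0],0],
])

```text
t: 2.9
tool_pos: [0.4576, 0.2319, 0.2849]
tool_rot: [-1.114, 1.267, 1.107]
contact_force: [0.4, -1.1, 0.2]
opening: -0.0002
```

```bash
python3 -c "
from st import *
st()
n='side'
im,d=get_image(n); cv2.imwrite('pics/side2c.png',cv2.resize(im[200:380,280:480],None,fx=3.3,fy=3.3,interpolation=cv2.INTER_CUBIC))
"
```

```text
t 2.9 tcp [0.4576 0.2319 0.2849] x [ 0.005 -0.002 -1.   ] z [ 0.132  0.991 -0.001] yaw 1.438 F [ 0.4 -1.1  0.2] op -0.0002 q [ 0.32 -0.11  1.98 -0.    1.27 -1.11]
tip [0.4584 0.2316 0.1119]
```

View pics/side2c.png

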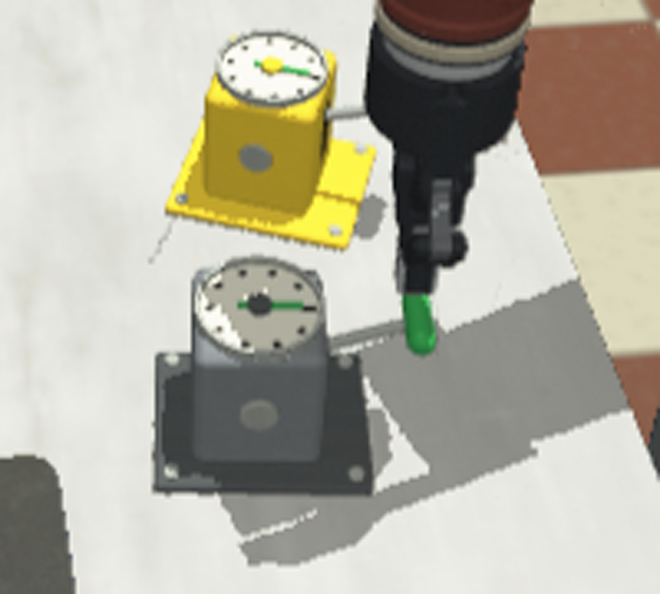

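The side crop shows the shut fingertips just above the green bar (420,320 in the crop), about 8 mm off toward -y. I'll correct that before pressing.

Emit:
carry_out([
  [[0,0,0],[-0.35,0.42,0],0],
  [[0,0,0],[0,0,0],0],
])

```text
t: 3.15
tool_pos: [0.4518, 0.2405, 0.2882]
tool_rot: [-1.113, 1.263, 1.103]
contact_force: [0.6, 0.1, -0.2]
opening: -0.0001
```

```bash
python3 -c "
from st import *
st()"
```

```text
t 3.15 tcp [0.4518 0.2405 0.2882] x [ 0.009 -0.    -1.   ] z [0.134 0.991 0.001] yaw 1.436 F [ 0.6  0.1 -0.2] op -0.0001 q [ 0.34 -0.12  1.98 -0.    1.27 -1.09]
tip [0.4534 0.2405 0.1152]
```

Emit:
carry_out([
  [[0,0,0],[0,0,-0.4],0],
  [[0,0,0],[0,0,-0.4],0],
  [[0,0,0],[0,0,-0.4],0],
  [[0,0,0],[0,0,-0.4],0],
  [[0,0,0],[0,0,0],0],
])

```text
t: 3.65
tool_pos: [0.4523, 0.2417, 0.2574]
tool_rot: [-1.114, 1.257, 1.102]
contact_force: [-1.0, 0.7, 3.1]
opening: 0.0002
```

```bash
python3 -c "
from st import *
st()"
```

```text
t 3.65 tcp [0.4523 0.2417 0.2574] x [ 0.014  0.002 -1.   ] z [0.133 0.991 0.004] yaw 1.437 F [-1.   0.7  3.1] op 0.0002 q [ 0.35 -0.08  2.   -0.    1.21 -1.09]
tip [0.4548 0.2421 0.0844]
```

Emit:
carry_out([
  [[0,0.14,0],[-0.1,0,-0.4],0],
  [[0,0,0],[0,0,-0.4],0],
  [[0,0,0],[0,0,-0.4],0],
  [[0,0,0],[0,0,-0.2],0],
])

```text
t: 4.05
tool_pos: [0.4511, 0.242, 0.2295]
tool_rot: [-1.108, 1.266, 1.111]
contact_force: [-0.5, 0.0, 4.7]
opening: 0.0
```

```bash
python3 -c "
from st import *
st()"
```

```text
t 4.05 tcp [0.4511 0.242  0.2295] x [ 0.002  0.004 -1.   ] z [0.134 0.991 0.004] yaw 1.437 F [-0.5  0.   4.7] op 0.0 q [ 0.35 -0.04  2.01  0.    1.16 -1.09]
tip [0.4514 0.2426 0.0565]
```

Emit:
carry_out([
  [[0,0,0],[0,0,-0.15],0],
  [[0,0,0],[0,0,-0.15],0],
  [[0,0,0],[0,0,-0.1],0],
])

```text
t: 4.35
tool_pos: [0.4516, 0.2422, 0.2223]
tool_rot: [-1.108, 1.267, 1.111]
contact_force: [-7.7, -1.7, 19.8]
opening: 0.0
```

```bash
python3 -c "
from st import *
st()"
```

```text
t 4.35 tcp [0.4516 0.2422 0.2223] x [ 0.001  0.003 -1.   ] z [0.133 0.991 0.003] yaw 1.437 F [-7.7 -1.7 19.8] op 0.0 q [ 0.35 -0.03  2.02  0.    1.15 -1.09]
tip [0.4518 0.2427 0.0493]
```

The end stop is reached: the force jumped to 20 N at tip height 0.049. Now I'll rise fully clear and check the dial.

Emit:
carry_out([
  [[0,0,0],[0,0,0.5],0],
  [[0,0,0],[0,0,0.6],0],
  [[0,0,0],[0,0,0.6],0],
  [[0,0,0],[0,0,0.6],0],
  [[0,0,0],[0,0,0.6],0],
  [[0,0,0],[0,0,0.4],0],
  [[0,0,0],[0,0,0],0],
])

```text
t: 5.05
tool_pos: [0.4522, 0.2418, 0.2928]
tool_rot: [-1.11, 1.265, 1.109]
contact_force: [-0.7, 0.6, 0.6]
opening: 0.0002
```

```bash
cat > look.py <<'E'
from st import *
import sys
st()
im,d=get_image('side'); cv2.imwrite(f'pics/{sys.argv[1]}.png',cv2.resize(im[260:350,310:430],None,fx=5,fy=5,interpolation=cv2.INTER_CUBIC))
E
python3 look.py p1
```

```text
t 5.05 tcp [0.4522 0.2418 0.2928] x [ 0.004  0.003 -1.   ] z [0.134 0.991 0.003] yaw 1.437 F [-0.7  0.6  0.6] op 0.0002 q [ 0.35 -0.12  1.98  0.    1.28 -1.09]
tip [0.4529 0.2423 0.1198]
```

View pics/p1.png

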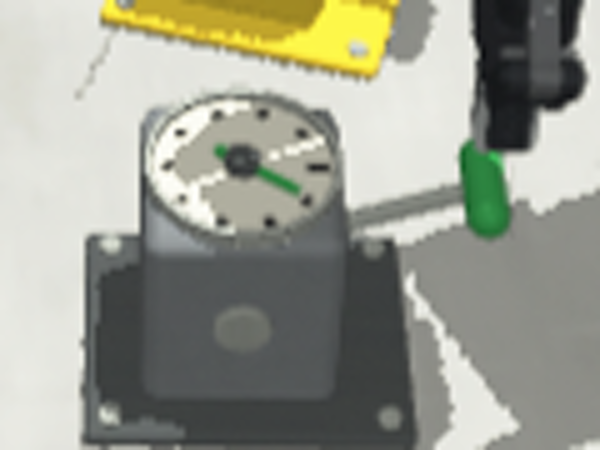

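One mark on, and the lever is back up clear of the fingers. I'll measure the pointer angle to be sure the press was full.

```bash
cat > ang.py <<'E'
from st import *
import sys
def ang(im):
    hsv=cv2.cvtColor(im,cv2.COLOR_BGR2HSV)
    c=get_calibration('side');M=R.from_rotvec(c['orientation']).as_matrix()
    g=(hsv[...,0]>45)&(hsv[...,0]<85)&(hsv[...,1]>90)
    g[:278]=0;g[310:]=0;g[:,:338]=0;g[:,385:]=0
    v,u=np.nonzero(g)
    ray=M@np.array([(u-c['cx'])/c['fx'],(v-c['cy'])/c['fy'],np.ones(len(u))])
    P=(np.array(c['position'])[:,None]+ray*(.110-c['position'][2])/ray[2])[:2].T
    wt=hsv[v,u,1].astype(float)
    m=np.average(P,axis=0,weights=wt); C=(P-m).T@((P-m)*wt[:,None])
    e=np.linalg.eigh(C)[1][:,1]; 
    cen=np.array([.5397,.2303]); e=e*np.sign(e@(m-cen))
    return len(u),m,np.arctan2(e[1],e[0])
n0=ang(cv2.imread('pics/side0.png'))
im,_=get_image('side')
n1=ang(im); print(n0,n1,'clockwise',(n0[2]-n1[2])%(2*np.pi), 'marks',((n0[2]-n1[2])%(2*np.pi))/.6283)
E
python3 ang.py; ls station* 2>/dev/null
```

```text
(21, array([0.53109008, 0.2373966 ]), np.float64(3.0264311234781496)) (16, array([0.53488288, 0.2415207 ]), np.float64(2.435290731518894)) clockwise 0.5911403919592555 marks 0.940856902688613
```

About one mark within pixel noise, and the force showed the stop was reached. Now the second press.

Emit:
carry_out([
  [[0,0,0],[0,-0.05,-0.5],0],
  [[0,0,0],[0,0,-0.5],0],
  [[0,0,0],[0,0,-0.5],0],
  [[0,0,0],[0,0,-0.4],0],
  [[0,0,0],[0,0,-0.4],0],
  [[0,0,0],[0,0,-0.4],0],
  [[0,0,0],[0,0,-0.1],0],
])

```text
t: 5.85
tool_pos: [0.4499, 0.2407, 0.2279]
tool_rot: [-1.106, 1.274, 1.115]
contact_force: [-2.3, 0.7, 5.4]
opening: -0.0002
```

```bash
python3 -c "
from st import *
st()"
```

```text
t 5.85 tcp [0.4499 0.2407 0.2279] x [-0.007  0.001 -1.   ] z [0.134 0.991 0.   ] yaw 1.437 F [-2.3  0.7  5.4] op -0.0002 q [ 0.34 -0.04  2.02  0.    1.17 -1.09]
tip [0.4487 0.241  0.0549]
```

Emit:
carry_out([
  [[0,0,0],[0,0,-0.15],0],
  [[0,0,0],[0,0,-0.12],0],
  [[0,0,0],[0,0,-0.1],0],
])

```text
t: 6.15
tool_pos: [0.4506, 0.241, 0.2221]
tool_rot: [-1.106, 1.276, 1.116]
contact_force: [-10.1, -2.4, 21.8]
opening: 0.0002
```

```bash
python3 -c "
from st import *
st()"; python3 ang.py
```

```text
t 6.15 tcp [0.4506 0.241  0.2221] x [-0.009  0.    -1.   ] z [ 0.133  0.991 -0.001] yaw 1.437 F [-10.1  -2.4  21.8] op 0.0002 q [ 0.34 -0.03  2.02  0.    1.16 -1.09]
tip [0.4491 0.2411 0.0491]
(21, array([0.53109008, 0.2373966 ]), np.float64(3.0264311234781496)) (19, array([0.53921079, 0.24607146]), np.float64(1.8026484512383438)) clockwise 1.2237826722398057 marks 1.9477680602256977
```

At the stop again, with the dial at about 2 marks. Lift clear, then the third press.

Emit:
carry_out([
  [[0,-0.08,0],[0,0,0.5],0],
  [[0,0,0],[0,0,0.6],0],
  [[0,0,0],[0,0,0.6],0],
  [[0,0,0],[0,0,0.6],0],
  [[0,0,0],[0,0,0.6],0],
  [[0,0,0],[0,0,0.4],0],
  [[0,0,0],[0,0,0],0],
])

```text
t: 6.9
tool_pos: [0.4519, 0.2406, 0.2943]
tool_rot: [-1.112, 1.265, 1.106]
contact_force: [-0.0, -0.8, 0.3]
opening: -0.0
```

```bash
python3 look.py p2; python3 ang.py
```

```text
t 6.9 tcp [0.4519 0.2406 0.2943] x [ 0.006  0.    -1.   ] z [0.134 0.991 0.001] yaw 1.437 F [-0.  -0.8  0.3] op -0.0 q [ 0.34 -0.13  1.98 -0.    1.28 -1.09]
tip [0.453  0.2407 0.1213]
(21, array([0.53109008, 0.2373966 ]), np.float64(3.0264311234781496)) (19, array([0.53920621, 0.24609354]), np.float64(1.802654231032588)) clockwise 1.2237768924455616 marks 1.9477588611261527
```

View pics/p2.png

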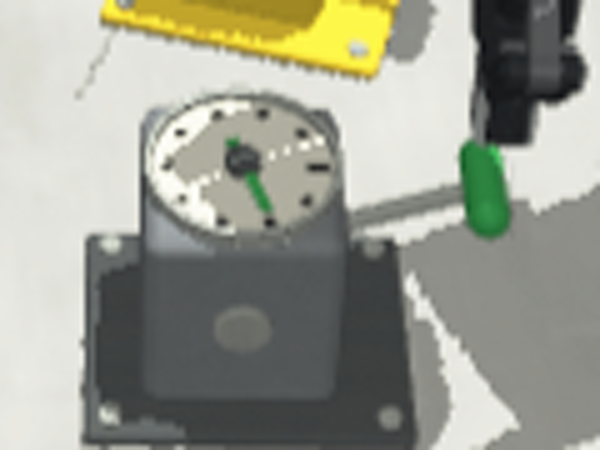

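The pointer is at the second mark (268,215 in the crop) and the lever is fully up. Now the third press.

Emit:
carry_out([
  [[0,0,0],[0,0,-0.5],0],
  [[0,0,0],[0,0,-0.5],0],
  [[0,0,0],[0,0,-0.5],0],
  [[0,0,0],[0,0,-0.4],0],
  [[0,0,0],[0,0,-0.4],0],
  [[0,0,0],[0,0,-0.4],0],
  [[0,0,0],[0,0,-0.15],0],
])

```text
t: 7.7
tool_pos: [0.4496, 0.2406, 0.2283]
tool_rot: [-1.109, 1.274, 1.113]
contact_force: [-1.8, 0.3, 4.4]
opening: 0.0002
```

```bash
python3 -c "
from st import *
st()"
```

```text
t 7.7 tcp [0.4496 0.2406 0.2283] x [-0.005 -0.001 -1.   ] z [ 0.133  0.991 -0.002] yaw 1.437 F [-1.8  0.3  4.4] op 0.0002 q [ 0.35 -0.04  2.02  0.    1.17 -1.09]
tip [0.4487 0.2404 0.0553]
```

Emit:
carry_out([
  [[0,0,0],[0,0,-0.15],0],
  [[0,0,0],[0,0,-0.14],0],
  [[0,0,0],[0,0,-0.1],0],
])

```text
t: 8.0
tool_pos: [0.4503, 0.2409, 0.2221]
tool_rot: [-1.109, 1.276, 1.114]
contact_force: [-11.0, -1.6, 22.5]
opening: -0.0003
```

```bash
python3 -c "
from st import *
st()"; python3 ang.py
```

```text
t 8.0 tcp [0.4503 0.2409 0.2221] x [-0.007 -0.002 -1.   ] z [ 0.133  0.991 -0.003] yaw 1.437 F [-11.   -1.6  22.5] op -0.0003 q [ 0.35 -0.03  2.02  0.    1.16 -1.09]
tip [0.4491 0.2405 0.0491]
(21, array([0.53109008, 0.2373966 ]), np.float64(3.0264311234781496)) (19, array([0.54599966, 0.24559798]), np.float64(1.1562556107719837)) clockwise 1.8701755127061659 marks 2.9765645594559382
```

Three marks. Lift well clear.

Emit:
carry_out([
  [[0,0,0],[0,0,0.5],0],
  [[0,0,0],[0,0,0.6],0],
  [[0,0,0],[0,0,0.6],0],
  [[0,0,0],[0,0,0.6],0],
  [[0,0,0],[0,0,0.8],0],
  [[0,0,0],[0,0,1],0],
  [[0,0,0],[0,0,1],0],
  [[0,0,0],[0,0,1],0],
])

```text
t: 8.85
tool_pos: [0.4501, 0.2397, 0.3479]
tool_rot: [-1.111, 1.279, 1.112]
contact_force: [-0.7, 0.4, -0.4]
opening: 0.0002
```

Emit:
carry_out([
  [[0,0,0],[0,0,1],0],
  [[0,0,0],[0,0,0.5],0],
  [[0,0,0],[0,0,0],0],
  [[0,0,0],[0,0,0],0],
])

```text
t: 9.25
tool_pos: [0.4496, 0.2395, 0.3811]
tool_rot: [-1.111, 1.277, 1.111]
contact_force: [-1.1, -0.6, -0.9]
opening: 0.0
```

```bash
python3 look.py p3; python3 ang.py; python3 -c "
from h import *
im,d=get_image('scene'); cv2.imwrite('pics/s3.png',cv2.hconcat([cv2.resize(im[220:320,350:440],None,fx=4,fy=4,interpolation=cv2.INTER_CUBIC),cv2.resize(im[150:250,190:290],None,fx=4,fy=4,interpolation=cv2.INTER_CUBIC)]))"
```

```text
t 9.25 tcp [0.4496 0.2395 0.3811] x [-0.006 -0.005 -1.   ] z [ 0.134  0.991 -0.005] yaw 1.437 F [-1.1 -0.6 -0.9] op 0.0 q [ 0.34 -0.21  1.9  -0.    1.46 -1.09]
tip [0.4486 0.2386 0.2081]
(21, array([0.53109008, 0.2373966 ]), np.float64(3.0264311234781496)) (19, array([0.54636633, 0.24657873]), np.float64(1.1764894511498578)) clockwise 1.8499416723282918 marks 2.9443604525358777
```

View pics/p3.png

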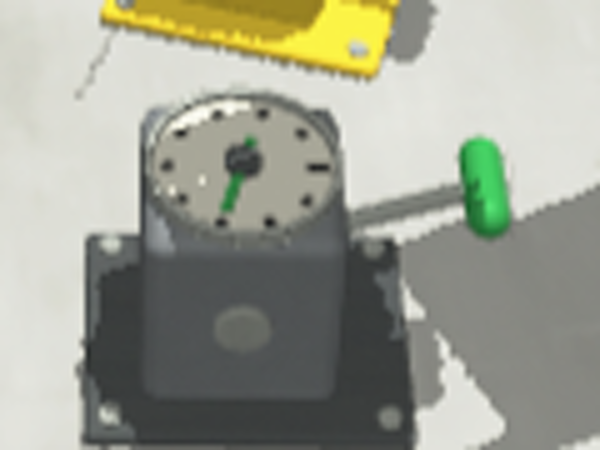

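View pics/s3.png

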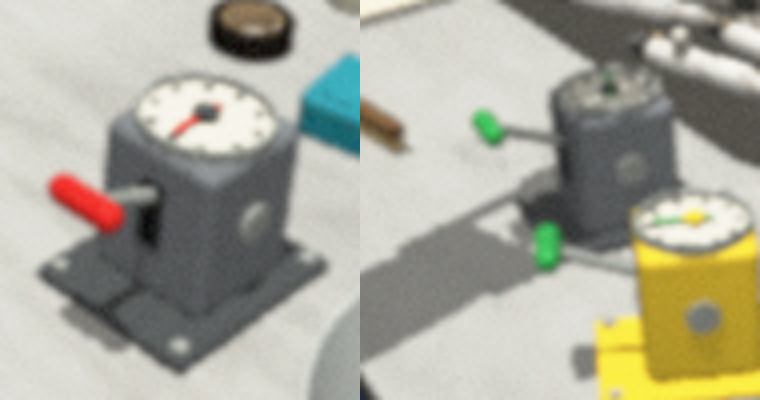

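The grey counter's green pointer is on the third mark (222,220 in the crop), and its lever is up with the gripper clear. The red counter still reads zero and the yellow one is untouched, so I'll hand in.

```bash
python3 -c "
from station import *
print(finish_job())"
```

```text
the job is handed in; nothing more can be done
None
```

I pressed the green lever on the grey counter fully down three times with shut fingertips, let it come all the way up each time, and handed the job in at about 9.4 s. Each press reached the end stop, where the upward force rose to 20–22 N (about 25 N in total).

- **Green dial:** the pointer measured 0.94, 1.95 and 2.94–2.98 marks after the three presses. The small shortfall is within pixel noise, and the last picture shows the pointer on the third mark.
- **At hand-in:** the lever was up and the fingertips were about 0.11 m above it, touching nothing. The red counter's pointer was still at zero, and the yellow look-alike was not touched.
- **Disagreement:** the first approach overshot sideways by about 8 mm, so I corrected it before touching the lever. No other check failed.

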